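Set up the toy-car parts for drilling

TASK

Get the toy-car parts ready for the drill. On the jig board, lay the flat brown fibreboard backing board lengthwise with its short end close to the raised fence strip (a gap of at most 15 mm, midway across the jig), lay the two-holed pine block along it in the middle of its top, and stand the knobbed stop block squarely, long side across, close to the board's other end (a gap of at most 15 mm), so that the board lies in line between fence and stop. Put the round wheel blank flat on the vise bed, in the middle between the two jaws, and leave the glue bottle and cup where they are.

Things in the scene. Friction and masses are not known exactly. Their poses are not given: they have to be found in the camera images.
- jig: Fixed plywood jig board, 140 (x) x 200 (y) x 18 mm, lying on the left or right half of the work area, turned up to 0.3 rad. Origin: centre of its underside, at table height; z up. Flat bed 18 mm above the table. A raised fence strip spans its +y end (robot's left): inner face at y = +78 mm, top 38 mm above the table, bolt heads to 48 mm. The rest of the bed, y -100 to +78, is clear.
- vise: Fixed dark grey iron drilling vise, on the half without the jig, turned up to 0.3 rad. Origin: under the middle of the bed between the jaws, at table height; z up. Flat bed 22 mm above the table, 90 mm wide in y. Two fixed jaws, inner faces at x = -46 and +46 mm, tops 62 mm above the table, 90 mm long in y; the gap is open at both y ends. Screw and handle at +x.
- backing: Loose brown fibreboard backing board, a plain flat slab 100 (x, lengthwise) x 54 (y) x 16 mm thick (z), about 60 g, lying flat. Origin: centre of its underside. Starts on the table in the row nearest the robot. The widest and flattest of the four things.
- block: Loose pale pine block (toy-car body) with two 12 mm round holes drilled 22 mm deep in its top, 80 (x, lengthwise) x 44 (y) x 34 mm high (z), about 70 g. Origin: centre of its underside. Starts on the table in the near row. It finishes on top of the backing board, which is wider than it by 5 mm on each long side.
- stop: Loose wooden stop block 34 (x) x 50 (y) x 34 mm high (z) with a round black knob, 26 mm across, 11 mm high, on its top (45 mm overall), about 80 g. Origin: centre of its underside. Starts in the near row. It finishes with its 50 mm side across the jig (along the jig's x), a 50 mm wide face looking at the end of the backing board.
- wheel: Loose pale wooden wheel blank, a disc 54 mm across and 30 mm high, with a ring and a dark centre spot on its top, about 45 g, lying flat. Origin: centre of its underside, z its axis. Starts on the table in the near row.
- glue: Bystander: standing white glue bottle with an orange cap, 56 mm across, 130 mm high. Origin: centre of its underside. Leave it alone.
- cup: Bystander: standing open blue cup, 68 mm across the rim, 90 mm high. Origin: centre of its underside. Leave it alone.
Things that resemble listed ones, but are neither listed nor needed, are in the scene too. Of the things that look like the backing, take the one that is nearest to the robot's base at the start. What is shaped like the stop but yellow is not meant.

How it is judged:
At the end, for the whole second after the job is handed in: Board flat on bed: gap to fence <=18 mm, <=15 mm off centre line, <=0.15 rad askew. Block flat on board: <=12 mm off centre, <=0.17 rad. Stop upright past board: gap <=17 mm, <=15 mm off line, <=0.2 rad. Wheel flat on vise bed <=12 mm off middle. All released, at rest (y of backing in the frame of jig between 0.01 and 0.03 m and x of backing in the frame of jig between -0.015 and 0.015 m and z of backing in the frame of jig between 0.014 and 0.023 m and angle between the x axis of backing and the y axis of jig, either way round below 0.15 rad and angle between each of backing, block, stop, wheel's own z axis and vertical below 0.08 rad and horizontal distance between block and backing below 0.012 m and z of block in the frame of backing between 0.012 and 0.021 m and angle between the x axis of block and the x axis of backing, either way round below 0.17 rad and horizontal distance between stop and backing below 0.084 m and y of stop in the frame of jig below -0.03 m and x of stop in the frame of jig between -0.015 and 0.015 m and z of stop in the frame of jig between 0.014 and 0.023 m and angle between the x axis of stop and the y axis of jig, either way round below 0.2 rad and horizontal distance between wheel and vise below 0.012 m and z of wheel in the frame of vise between 0.018 and 0.027 m and linear speed of each of backing, block, stop, wheel below 0.02 m/s); the robot touches nothing.
It fails at once if the glue bottle is disturbed (moved more than 30 mm) (distance of glue from where it was at the start of the episode above 0.03 m).
It fails at once if the cup is disturbed (moved more than 30 mm) (distance of cup from where it was at the start of the episode above 0.03 m).
It also fails if it takes over 106 s, if anything falls off the work surface, if the arm or the gripper's body presses on something with over 40 N, if the wrist force passes 120 N, or if a joint passes its speed limit or range.

ROBOT

A 7-joint arm with a two-finger parallel gripper is mounted at the origin on the work surface. World frame = base frame: x ahead of the robot, y to its left, z up, the work surface at z = 0. Lengths are in m, angles in rad, forces in N, time in s.
With the tool pointing down it reaches from about 0.4 to 0.85 m from the base axis. Payload 10.4 kg.
Tool frame: the origin (TCP) lies at the very end of the fingers, on their centre line; the grasp point (between the pads) lies 19 mm behind it; z points along the fingers, y is the line along which they close (so a half turn about z gives the same grasp; the last joint's range is limited). The gripper opens to 87 mm and grips with 3 to 60 N. Pads are 19 mm wide; open, the fingers measure 117 mm over their backs; the gripper's body (75 mm by 190 mm) begins 51 mm behind the grasp point.
Start: joints at [-1.13, 0.332, -0.065, 1.46, 0.022, 1.35, -0.088], TCP at [0.28, 0.559, 0.223] pointing down, gripper open.
Joint ranges: [-2.6, 2.6], [-0.5, 2.12], [-1.47, 1.34], [0.16, 2.42], [-1.27, 4.41], [0.06, 2.06], [-2.6, 2.6]. Speed limits (rad/s): [2.22, 2.22, 2.79, 2.79, 3.14, 3.14, 3.14].

INTERFACE

Orientations are given as a unit quaternion [x, y, z, w].
In Python, from bench import r gives the robot as it stands.
- The arm moves only by the shell command python3 -m crank 'ROWS' [FORCE]. ROWS is JSON, a list that holds one entry, the list of rows, each a list of 5 numbers: the shift along the tool's x, y, z in mm, then the turn about the tool's z in degrees, then the opening, from -1 (shut) to 1 (fully open). A call has 1 to 20 rows; each row is the pose to reach, as a shift and turn from the pose commanded when the call began, along the tool's axes at that moment; what a row does not reach only later rows make up. A row lasts 1/10 s, in which the tool goes at most 50 mm and 8.59 degrees, less where a joint would pass 70% of its speed; a pose out of reach is approached as far as the arm can. A call with a gripper value outside its range is refused whole. The fingers move at their own pace and stop on an object; FORCE is the grip in N (left out, the last holds). Time passes only in rows, so rows that repeat a pose let the fingers close. It gives the time, the measured TCP pose, the force, the opening and the grip force at its end, in the units of the state.
- r.read_state(): the state, without advancing time (a new reading comes with each control period).
- r.camera(name): name is "scene" or "side" or "wrist"; returns a dict with "image" (400x640x3 uint8, red, green, blue), "vfov" (degrees; the focal length in pixels is half the picture's height over the tangent of half this angle, whatever the lens; pixels are square), "cx", "cy" (the principal point, pixels), "k1" (the pictures are not rectified: a ray, as slopes to the right and down, at radius r is drawn at 1 + k1 r^2 times it, then the intrinsics apply), "eye" and "attitude" of the camera in the world. Camera axes: x right, y down, z forward; pixel columns grow to the right and rows downward; lengths in m; the calibration is good to about 2 mm. A picture is of the moment at which its call begins. There is no depth.
- r.close_job(): hands the job in; it is judged then, once.
The state is a dict: "time": time; "joint_positions": joint angles; "joint_vel": joint speeds; "joint_torque": joint torques, N m; "ee_pos": TCP position; "eef_rot": TCP orientation; "ft_force": force on the tool from outside, world axes, zero at the start; "torque": the same for the moment, N m; "width": finger opening in m; "grip_force": force on a finger pad.
Only numpy, scipy, OpenCV 4.12 (cv2) and the standard library are available. Lean on these libraries where they do the work, as an engineer would, in place of code of your own. Each camera call takes 0.05 s, during which the arm holds its last target. There are 200 camera calls.

## Working session

There is one attempt and no reset: what is moved stays moved. The work goes in short steps, Python scripts to look and compute and a shell command to move; the robot and the scene stay as the last step left them, time stands still between calls to the robot, and variables do not carry over. Pictures are saved under pics/ and viewed, at most 14 in all, crops included, and the job is handed in when it is done.

```bash
mkdir -p pics; ls
python3 - <<'E'
from bench import r
import cv2
for n in ("scene","side","wrist"):
    c=r.camera(n); cv2.imwrite(f"pics/{n}0.png",c["image"][:,:,::-1]); print(n,{k:v for k,v in c.items() if k!="image"})
print(r.read_state())
E
```

```text
pics
scene {'vfov': 57.59530941622447, 'cx': 314.4361891966055, 'cy': 204.79433868086272, 'k1': 0.02281189878204473, 'eye': array([0.99438015, 0.14998819, 0.82820179]), 'attitude': array([ 0.55234516,  0.79378599, -0.2077446 , -0.1471761 ])}
side {'vfov': 57.019820200302156, 'cx': 315.45175641536184, 'cy': 207.37752954491881, 'k1': 0.01513626694970421, 'eye': array([ 0.53301546, -0.64724333,  0.73503351]), 'attitude': array([ 0.93037947, -0.02138071,  0.00838656, -0.36587782])}
wrist {'vfov': 61.875791149605895, 'cx': 316.10856350603524, 'cy': 198.1642149545296, 'k1': 0.00552645356822968, 'eye': array([0.20623298, 0.59426112, 0.38420611]), 'attitude': array([0.84125579, 0.51977833, 0.07709489, 0.12718317])}
{'time': 0.15, 'joint_positions': array([-1.12958769,  0.33273803, -0.06467765,  1.46073587,  0.02161278,
        1.34992544, -0.08850495]), 'joint_vel': array([ 0.00017381, -0.00328557,  0.00021211, -0.00284983,  0.00047549,
        0.00094506, -0.00101288]), 'joint_torque': array([ 1.04835737e-03, -6.23637486e+01,  2.49239558e-02, -3.90139425e+01,
       -6.13232469e-02,  3.72818322e-02,  6.32572574e-05]), 'ee_pos': array([0.27948224, 0.55869765, 0.22193557]), 'eef_rot': array([ 2.29834466e-01,  9.73229577e-01, -5.47510527e-04, -9.43419060e-05]), 'ft_force': array([0.48152668, 0.36168307, 0.29950893]), 'torque': array([-0.03310452, -0.01652065, -0.06818308]), 'grip_force': 0.0, 'width': 0.08722077061949467}
```

View pics/scene0.png

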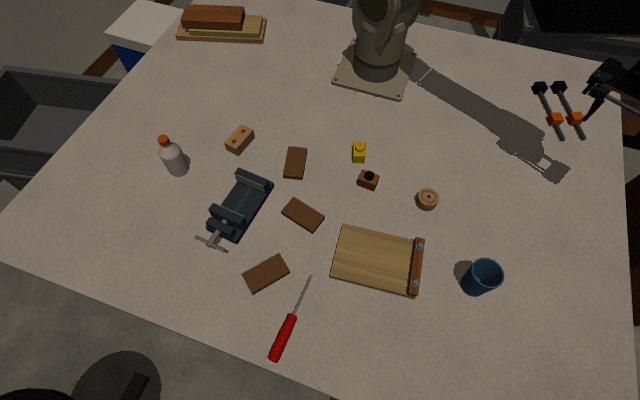

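View pics/side0.png

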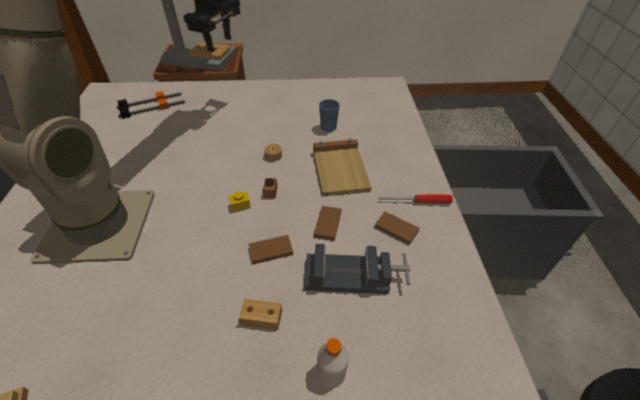

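The scene picture (base at top) shows three brown slabs at (295,163), (303,214) and (266,273), of which the first is nearest the base, so it is the backing. The brown knobbed stop is at (368,179), with its yellow lookalike at (359,152). The pine block is at (239,139), the wheel at (428,199), the jig at (377,260) with its fence at x≈418, the vise at (240,206), the glue at (172,155) and the cup at (482,277). The side view agrees. Next, a close crop to check the choices and pick corners.

```bash
cat > h.py <<'E'
import numpy as np, cv2
from scipy.spatial.transform import Rotation as R
def K(c):
    f=c["image"].shape[0]/2/np.tan(np.radians(c["vfov"])/2); return f
def unproj(c,px,z):
    """pixels -> world points at height z"""
    px=np.atleast_2d(np.array(px,float)); f=K(c)
    d=(px-[c["cx"],c["cy"]])/f; s=d.copy()
    for _ in range(10): s=d/(1+c["k1"]*(s**2).sum(1,keepdims=True))
    v=R.from_quat(c["attitude"]).apply(np.c_[s,np.ones(len(s))])
    e=np.array(c["eye"]); return (e+v*((z-e[2])/v[:,2:]))
def proj(c,P):
    q=R.from_quat(c["attitude"]).inv().apply(np.atleast_2d(P)-c["eye"]); s=q[:,:2]/q[:,2:]
    return s*(1+c["k1"]*(s**2).sum(1,keepdims=True))*K(c)+[c["cx"],c["cy"]]
def save(n,c):
    import pickle; pickle.dump(c,open(n,"wb"))
E
python3 - <<'E'
from bench import r
import cv2; from h import *
for n,(x0,y0,w,h) in {"scene":(200,115,266,190),"side":(225,95,200,150)}.items():
    c=r.camera(n); save(n+".pkl",c)
    k=800/w if n=="scene" else 4
    cv2.imwrite(f"pics/{n}1.png",cv2.resize(c["image"][y0:y0+h,x0:x0+w,::-1],None,fx=3 if n=="scene" else 4,fy=3 if n=="scene" else 4,interpolation=cv2.INTER_CUBIC))
c=r.camera("scene")
for k,p,z in [("back",(295,163),.016),("back2",(303,214),.016),("block",(239,135),.034),("stop",(369,175),.045),("wheel",(428,194),.03),("jig",(370,260),.018),("vise",(238,207),.022),("cup",(475,290),0),("glue",(178,174),0)]:
    print(k,unproj(c,p,z).round(3))
E
```

```text
back [[ 0.457 -0.102  0.016]]
back2 [[ 0.597 -0.024  0.016]]
block [[ 0.435 -0.279  0.034]]
stop [[0.445 0.101 0.045]]
wheel [[0.438 0.258 0.03 ]]
jig [[0.658 0.169 0.018]]
vise [[ 0.639 -0.184  0.022]]
cup [[0.636 0.415 0.   ]]
glue [[ 0.593 -0.392  0.   ]]
```

View pics/scene1.png

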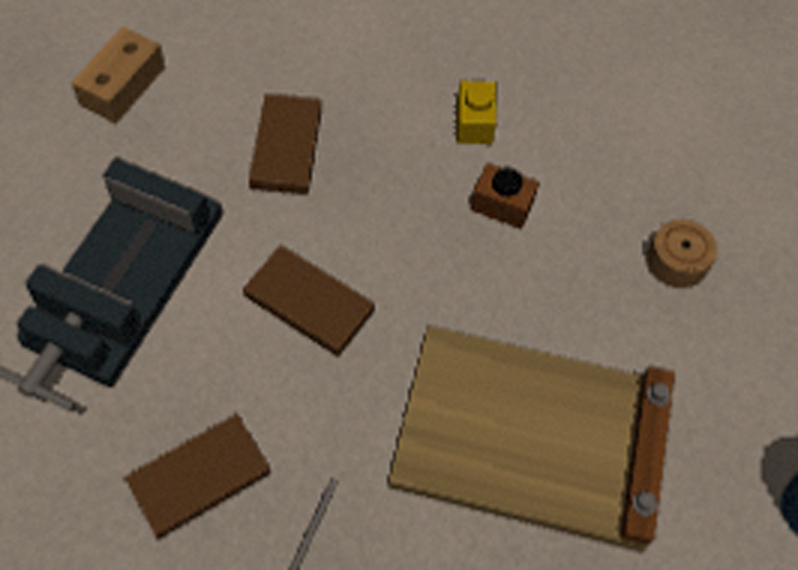

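The crop confirms the picks: the plain slab at crop (286,140) is nearest the base, the brown block with the black knob is at (505,190), the wheel at (682,250) and the two-holed pine block at (118,73). I will fit poses from the top-face corners.

```bash
cat > fit.py <<'E'
from h import *
from scipy.optimize import least_squares
def rect(a,b,z): return [(a,b,z),(-a,b,z),(-a,-b,z),(a,-b,z)]
def fit(c,M,px,g):
    M=np.array(M,float); px=np.array(px,float)
    def P(q): 
        co,s=np.cos(q[2]),np.sin(q[2]); return np.c_[q[0]+co*M[:,0]-s*M[:,1],q[1]+s*M[:,0]+co*M[:,1],M[:,2]]
    o=least_squares(lambda q:(proj(c,P(q))-px).ravel(),g,x_scale=[.01,.01,.1]); return o.x,np.abs(o.fun).max()
E
python3 - <<'E'
from fit import *; import pickle
c=pickle.load(open("scene.pkl","rb"))
X=lambda L:[(a/3-.33+200,b/3-.33+115) for a,b in L]
def show(n,M,px,g):
    q,e=fit(c,M,X(px),g); print(n,q.round(4),"maxerr px",e.round(2)); return q
# picture: right=+y, down=+x
show("back",rect(.05,.027,.016),[(309,186),(322,99),(264,94),(251,184)][:0] or [(309,186),(251,184),(264,94),(322,99)][0:1]+[(322,99)][:0]+[(264,94)][:0]+[(264,94)][:0] if 0 else [(309,186),(264,94),(251,184),(322,99)] if 0 else [(309,186),(322,99),(264,94),(251,184)],(.457,-.1,.1))
show("block",rect(.04,.022,.034),[(113,106),(163,47),(124,28),(75,85)],(.435,-.28,-.4))
show("stop",rect(.017,.025,.034),[(523,213),(539,181),(486,165),(471,197)],(.445,.1,0))
show("jig",[(-.07,-.1,.018),(.07,-.1,.018),(-.07,.078,.038),(.07,.078,.038)],[(428,326),(389,484),(645,370),(626,537)],(.658,.17,0))
show("vise",[(-.046,-.045,.062),(-.046,.045,.062),(.046,-.045,.062)],[(106,178),(210,226),(42,267)],(.64,-.18,0))
E
```

```text
back [ 0.4515 -0.1033  0.2643] maxerr px 0.48
block [ 0.4396 -0.2752 -0.1662] maxerr px 0.34
stop [ 0.4462  0.1002 -0.0455] maxerr px 0.95
jig [0.65   0.1835 0.0942] maxerr px 1.22
vise [ 0.6265 -0.1733 -0.1296] maxerr px 2.81
```

```bash
python3 -m crank '[[[0,0,0,0,1],[0,0,0,0,1]]]' 20; grep -c . /dev/null
python3 - <<'E'
from h import *
from bench import r
s=r.read_state(); print(R.from_quat(s["eef_rot"]).as_matrix().round(3))
E
```

```text
time: 0.5
ee_pos: [0.2796, 0.559, 0.2225]
eef_rot: [0.23, 0.973, 0.0, 0.0]
ft_force: [-1.1, -0.3, -0.4]
width: 0.0875
grip_force: 0.0
0
[[-0.894  0.447  0.   ]
 [ 0.447  0.894  0.   ]
 [-0.     0.    -1.   ]]
```

```bash
cat > go.py <<'E'
# python3 go.py x y z closing_angle_deg : prints shift in tool axes (mm) + turn (deg)
import sys; from h import *; from bench import r
s=r.read_state(); A=R.from_quat(s["eef_rot"]).as_matrix(); x,y,z,f=map(float,sys.argv[1:])
d=A.T@(np.array([x,y,z])-s["ee_pos"])*1000; n=np.degrees(np.arctan2(A[1,1],A[0,1]))
t=(n-f+90)%180-90
print("shift",d.round(1),"turn",round(t,1),"now y-angle",n.round(1),"q7",s["joint_positions"][6].round(2),"rows>=",np.ceil(max(np.linalg.norm(d)/50,abs(t)/8.59)),"t",s["time"])
E
python3 go.py 0.53 0.05 0.28 90
```

```text
shift [-451.6 -343.2  -57.5] turn -26.6 now y-angle 63.4 q7 -0.09 rows>= 12.0 t 0.5
```

```bash
python3 -m crank '[[[0,0,-58,0,1],[-450,-343,-58,-27,1],[-450,-343,-58,-27,1],[-450,-343,-58,-27,1],[-450,-343,-58,-27,1],[-450,-343,-58,-27,1],[-450,-343,-58,-27,1],[-450,-343,-58,-27,1],[-450,-343,-58,-27,1],[-450,-343,-58,-27,1],[-450,-343,-58,-27,1],[-450,-343,-58,-27,1],[-450,-343,-58,-27,1],[-450,-343,-58,-27,1],[-450,-343,-58,-27,1],[-450,-343,-58,-27,1]]]' 20
python3 - <<'E'
from bench import r; from h import *
c=r.camera("wrist"); save("w1.pkl",c); print(c["eye"])
cv2.imwrite("pics/w1.png",cv2.resize(c["image"][:,:,::-1],(800,500),interpolation=cv2.INTER_CUBIC))
E
```

```text
time: 2.1
ee_pos: [0.5282, 0.0525, 0.2805]
eef_rot: [-0.005, 1.0, 0.0, -0.0]
ft_force: [0.1, -0.2, 0.3]
width: 0.0871
grip_force: 0.0
[0.44636262 0.05065738 0.44288543]
```

View pics/w1.png

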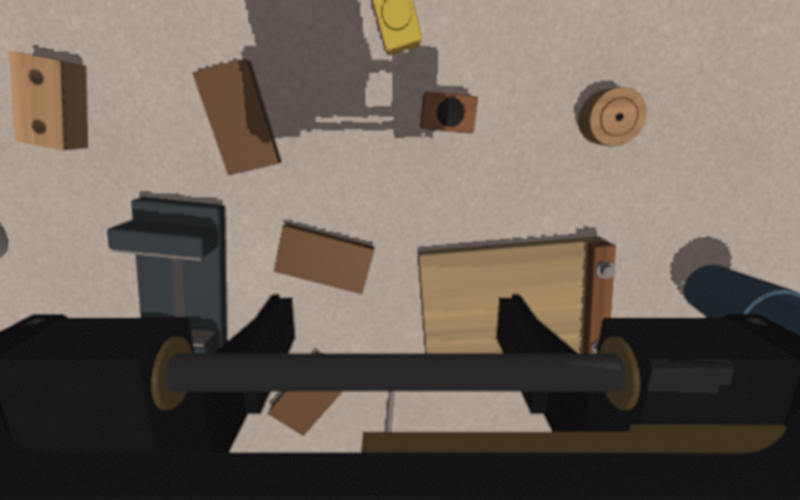

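The wrist view (picture 800 wide, right = +y, down = +x) shows the block top at (38,100), the backing at (236,117), the stop at (450,112), the wheel spot at (618,117), the jig's near edge from (418,251) to (588,241) and the vise's −x jaw at (165,238).

Run:
```python
from fit import *; import pickle
c=pickle.load(open("w1.pkl","rb"))
X=lambda L:[((a+.5)/1.25-.5,(b+.5)/1.25-.5) for a,b in L]
def show(n,M,px,g):
    q,e=fit(c,M,X(px),g); print(n,q.round(4),"deg",np.degrees(q[2]).round(1),"maxerr px",e.round(2))
show("back",rect(.05,.027,.016),[(280,162),(243,60),(193,72),(229,174)],(.457,-.1,.1))
show("block",rect(.04,.022,.034),[(66,150),(62,60),(10,53),(15,142)],(.435,-.28,-.4))
show("stop",rect(.017,.025,.034),[(474,133),(477,96),(423,91),(420,128)],(.445,.1,0))
show("jig",[(-.07,-.1,.018),(-.07,.078,.038)],[(418,251),(588,241)],(.658,.17,0))
print("wheel",unproj(c,X([(618,117)]),.03).round(4))
```

```text
back [ 0.4472 -0.1042  0.2554] deg 14.6 maxerr px 2.03
block [ 0.4348 -0.2787 -0.1784] deg -10.2 maxerr px 1.61
stop [ 0.4393  0.1002 -0.0668] deg -3.8 maxerr px 0.99
jig [0.6396 0.1792 0.1053] deg 6.0 maxerr px 2.76
wheel [[0.4422 0.2605 0.03  ]]
```

```bash
python3 go.py 0.449 -0.104 0.06 104.8
```

```text
shift [  80.7 -155.8  220.5] turn -14.2 now y-angle 90.6 q7 1.42 rows>= 6.0 t 2.15
```

```bash
python3 -m crank '[[[81,-156,120,-14,1],[81,-156,120,-14,1],[81,-156,120,-14,1],[81,-156,120,-14,1],[81,-156,120,-14,1],[81,-156,220,-14,1],[81,-156,220,-14,1],[81,-156,220,-14,1],[81,-156,220,-14,1]]]' 20; python3 go.py 0.449 -0.104 0.003 104.8
python3 - <<'E'
from bench import r; from h import *
c=r.camera("wrist"); save("w2.pkl",c)
cv2.imwrite("pics/w2.png",c["image"][:,:,::-1])
E
```

```text
time: 3.05
ee_pos: [0.4491, -0.105, 0.0615]
eef_rot: [-0.126, 0.992, -0.0, -0.001]
ft_force: [-0.1, -0.2, 0.0]
width: 0.0866
grip_force: 0.0
shift [-0.2  1.  58.5] turn -0.3 now y-angle 104.5 q7 2.03 rows>= 2.0 t 3.05
```

View pics/w2.png

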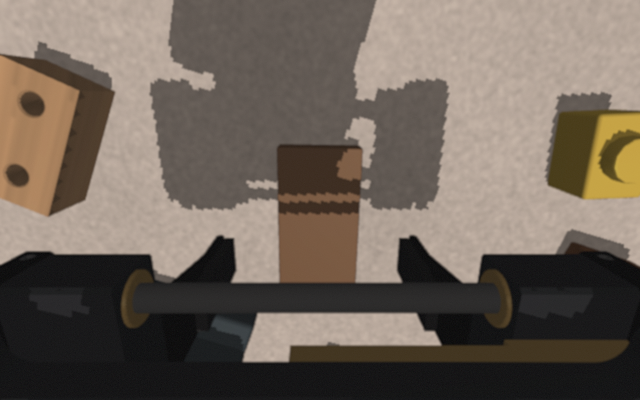

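The board (278–360 px, near end at row 146) is upright between the fingers and centred. I will descend and grip, and compute the lengthwise offset from its near edge.

```bash
python3 - <<'E'
from h import *; import pickle
c=pickle.load(open("w2.pkl","rb")); p=unproj(c,[(278,146),(361,146),(281,270),(356,270)],.016); print(p.round(4)); m=(p[0]+p[1])/2; a=np.radians(14.6); print(m+.05*np.array([np.cos(a),np.sin(a),0]))
E
python3 -m crank '[[[0,1,58,0,1],[0,1,58,0,1],[0,1,58,0,1],[0,1,58,0,-1],[0,1,58,0,-1],[0,1,58,0,-1],[0,1,58,0,-1],[0,1,58,0,-1],[0,1,58,0,-1]]]' 30
```

```text
[[ 0.4046 -0.1418  0.016 ]
 [ 0.3917 -0.0919  0.016 ]
 [ 0.4884 -0.121   0.016 ]
 [ 0.4753 -0.0704  0.016 ]]
[ 0.44655037 -0.10424218  0.016     ]
time: 4.0
ee_pos: [0.4487, -0.1046, 0.0028]
eef_rot: [-0.125, 0.992, 0.0, 0.0]
ft_force: [-1.5, 0.1, 6.0]
width: 0.0536
grip_force: 30.0
```

```bash
python3 go.py 0.64 0.16 0.15 5.7
```

```text
shift [-251.2  208.7 -147. ] turn -81.3 now y-angle 104.4 q7 2.08 rows>= 10.0 t 4.0
```

```bash
python3 -m crank '[[[0,0,-147,0,-1],[0,0,-147,0,-1],[0,0,-147,0,-1],[-251,209,-147,99,-1],[-251,209,-147,99,-1],[-251,209,-147,99,-1],[-251,209,-147,99,-1],[-251,209,-147,99,-1],[-251,209,-147,99,-1],[-251,209,-147,99,-1],[-251,209,-147,99,-1],[-251,209,-147,99,-1],[-251,209,-147,99,-1],[-251,209,-147,99,-1],[-251,209,-147,99,-1],[-251,209,-147,99,-1],[-251,209,-147,99,-1],[-251,209,-147,99,-1]]]'
python3 - <<'E'
from bench import r; from h import *
c=r.camera("wrist"); save("w3.pkl",c)
cv2.imwrite("pics/w3.png",c["image"][:,:,::-1])
E
```

```text
time: 5.8
ee_pos: [0.6395, 0.1602, 0.1494]
eef_rot: [0.672, 0.74, -0.0, -0.0]
ft_force: [-0.1, -0.2, 0.1]
width: 0.0538
grip_force: 30.0
```

View pics/w3.png

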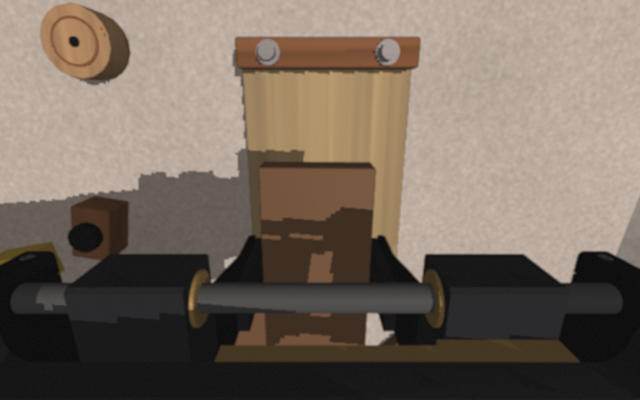

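The jig is aligned with the picture: fence inner top edge at row ~67 (238–419), bed edges from (245,71) and (411,71) downward. The held board is at 260–375 with its fence end at row 165.

Run:
```python
from h import *; import pickle
c=pickle.load(open("w3.pkl","rb"))
im=cv2.cvtColor(c["image"],cv2.COLOR_RGB2HSV).astype(int)
for row in (80,100,120,140,230): print(row,[int(v) for v in c["image"][row,225:265,0]][::2],[int(v) for v in c["image"][row,390:425,0]][::2])
for col in (320,345): print(col,[int(v) for v in c["image"][55:85,col,2]])
b=unproj(c,[(245,71),(250,140),(411,71),(398,250)],.018);f=unproj(c,[(238,66.5),(419,68)],.038)
print(b.round(4),f.round(4))
s=.149; e=unproj(c,[(260,165),(375,165)],.146+.016); print(e.round(4))
```

```text
80 [187, 192, 194, 195, 195, 194, 192, 183, 115, 122, 158, 159, 157, 155, 153, 150, 150, 152, 155, 159] [166, 163, 165, 167, 170, 167, 163, 160, 156, 153, 167, 187, 183, 183, 189, 189, 185, 183]
100 [188, 189, 189, 190, 188, 189, 193, 194, 161, 101, 143, 158, 158, 157, 156, 153, 150, 153, 155, 157] [162, 164, 166, 167, 168, 163, 160, 159, 155, 152, 179, 186, 184, 184, 188, 185, 186, 188]
120 [187, 188, 189, 190, 189, 187, 191, 196, 189, 153, 123, 156, 160, 158, 158, 156, 153, 152, 154, 156] [162, 164, 166, 167, 165, 161, 158, 156, 151, 181, 188, 192, 193, 189, 184, 183, 184, 186]
140 [197, 194, 188, 188, 190, 191, 195, 194, 195, 196, 163, 137, 159, 159, 159, 157, 154, 153, 154, 156] [161, 165, 167, 165, 161, 159, 157, 154, 178, 188, 183, 185, 188, 190, 191, 195, 189, 184]
230 [100, 100, 100, 103, 101, 101, 104, 104, 102, 100, 98, 98, 100, 93, 83, 85, 86, 84, 68, 62] [159, 157, 155, 154, 165, 193, 193, 192, 190, 188, 190, 191, 190, 194, 192, 189, 194, 191]
320 [54, 53, 54, 55, 55, 56, 57, 57, 56, 57, 55, 49, 42, 35, 41, 54, 58, 68, 88, 104, 108, 110, 108, 109, 108, 108, 108, 108, 108, 108]
345 [53, 55, 56, 55, 56, 55, 57, 56, 57, 58, 55, 51, 40, 33, 41, 50, 57, 65, 86, 100, 106, 105, 106, 106, 104, 105, 104, 106, 104, 104]
[[0.5705 0.2532 0.018 ]
 [0.5767 0.1971 0.018 ]
 [0.7066 0.2663 0.018 ]
 [0.7232 0.1051 0.018 ]] [[0.5692 0.255  0.038 ]
 [0.7071 0.2672 0.038 ]]
[[0.6083 0.2073 0.162 ]
 [0.6605 0.2124 0.162 ]]
```

```bash
python3 go.py 0.645 0.203 0.0222 5.6
```

```text
shift [ 42.1   9.6 127.3] turn -0.1 now y-angle 5.5 q7 -0.04 rows>= 3.0 t 5.85
```

```bash
python3 -m crank '[[[42,10,80,0,-1],[42,10,80,0,-1],[42,10,80,0,-1],[42,10,105,0,-1],[42,10,120,0,-1],[42,10,127,0,-1],[42,10,127,0,-1],[42,10,127,0,-1]]]'; python3 go.py 0.645 0.203 0.0222 5.6;  python3 -m crank '[[[0,0,0,0,-0.2],[0,0,0,0,0.5],[0,0,0,0,0.5],[0,0,0,0,0.5],[0,0,-50,0,1],[0,0,-130,0,1],[0,0,-130,0,1],[0,0,-130,0,1]]]';  python3 - <<'E'
from bench import r; from h import *
c=r.camera("wrist"); save("w4.pkl",c)
cv2.imwrite("pics/w4.png",c["image"][:,:,::-1])
E
```

```text
time: 6.65
ee_pos: [0.6461, 0.2028, 0.0236]
eef_rot: [0.673, 0.74, 0.001, 0.0]
ft_force: [0.3, -0.8, -0.5]
width: 0.0534
grip_force: 30.0
shift [ 0.3 -1.1  1.4] turn -0.2 now y-angle 5.4 q7 -0.05 rows>= 1.0 t 6.65
time: 7.45
ee_pos: [0.6481, 0.2034, 0.1583]
eef_rot: [0.673, 0.74, 0.004, 0.002]
ft_force: [0.5, 0.1, -0.7]
width: 0.0849
grip_force: 0.0
```

View pics/w4.png

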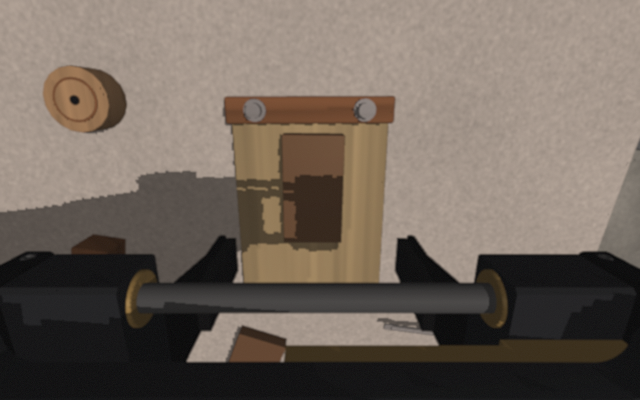

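The board lies on the bed with top corners (282,134), (344,134), (342,241) and (283,242). The fence's inner edge is at row ~122 and the bed edges at about 234 and 386.

```bash
python3 - <<'E'
from fit import *; import pickle
c=pickle.load(open("w4.pkl","rb"))
print("back(yaw of x axis)",fit(c,rect(.05,.027,.034),[(282,134),(283,242),(342,241),(344,134)],(.645,.203,1.67)))
for row in (135,160,240,270): print(row,[int(v) for v in c["image"][row,225:255,0]],[int(v) for v in c["image"][row,370:395,0]])
print([int(v) for v in c["image"][110:140,320,0]])
E
python3 go.py 0.437 -0.2775 0.07 80
```

```text
back(yaw of x axis) (array([0.64510957, 0.20242868, 1.66025361]), np.float64(0.9699335562717124))
135 [166, 167, 166, 166, 165, 162, 153, 140, 130, 135, 139, 139, 139, 138, 138, 137, 136, 135, 134, 131, 132, 132, 133, 135, 137, 137, 139, 141, 144, 147] [143, 143, 144, 146, 147, 147, 148, 148, 146, 144, 143, 140, 140, 139, 139, 136, 133, 137, 151, 163, 166, 166, 164, 161, 160]
160 [170, 168, 167, 166, 164, 165, 162, 152, 129, 115, 125, 137, 141, 139, 139, 139, 138, 137, 136, 134, 133, 133, 133, 133, 136, 136, 137, 139, 140, 143] [142, 144, 145, 146, 147, 148, 147, 146, 144, 141, 140, 139, 139, 137, 134, 132, 143, 159, 166, 168, 170, 171, 171, 168, 166]
240 [14, 17, 18, 15, 17, 17, 17, 16, 15, 17, 39, 66, 84, 90, 86, 81, 76, 75, 76, 75, 75, 75, 74, 76, 74, 75, 74, 74, 73, 74] [140, 142, 143, 141, 139, 139, 139, 137, 137, 136, 139, 151, 164, 168, 171, 170, 170, 169, 167, 166, 165, 164, 165, 165, 166]
270 [18, 16, 17, 18, 13, 15, 18, 15, 16, 16, 15, 29, 72, 121, 156, 163, 141, 113, 117, 132, 138, 139, 139, 139, 139, 139, 139, 138, 136, 136] [139, 140, 139, 138, 137, 136, 136, 135, 136, 142, 155, 167, 167, 165, 164, 165, 166, 170, 172, 171, 171, 169, 169, 160, 131]
[106, 104, 105, 106, 107, 108, 110, 110, 110, 112, 113, 108, 96, 96, 122, 148, 155, 155, 156, 155, 156, 153, 135, 100, 72, 85, 103, 108, 108, 108]
shift [-458.9 -254.6   83.4] turn -74.6 now y-angle 5.4 q7 -0.09 rows>= 11.0 t 7.5
```

Run:
```python
from fit import *; import pickle
c=pickle.load(open("w4.pkl","rb"))
p=unproj(c,[(235.5,160),(385.5,160),(242.5,270),(379.5,270)],.018); f=unproj(c,[(320,123.5)],.018)
print(p.round(4),((p[0]+p[1])/2).round(4),((p[2]+p[3])/2).round(4),f.round(4))
a=(p[0]+p[1])/2;b=(p[2]+p[3])/2; u=(a-b)[:2];u/=np.linalg.norm(u); yaw=np.arctan2(-u[0],u[1]); 
h=np.array([.6451,.2024])-b[:2]; n=np.array([u[1],-u[0]]); print("yaw",yaw,"board x off",h@n,"fence dist",(f[0,:2]-[.6451,.2024])@u, "width",np.linalg.norm(p[1]-p[0]),(p[3]-p[2]))
```

```text
[[0.5724 0.2203 0.018 ]
 [0.7093 0.233  0.018 ]
 [0.5821 0.1079 0.018 ]
 [0.7207 0.1205 0.018 ]] [0.6409 0.2266 0.018 ] [0.6514 0.1142 0.018 ] [[0.6462 0.26   0.018 ]]
yaw 0.0936021683776081 board x off 0.0019531067989793879 fence dist 0.05727265549665696 width 0.1374986717953137 [0.13857472 0.01254486 0.        ]
```

```bash
python3 -m crank '[[[-459,-255,0,-75,1],[-459,-255,0,-75,1],[-459,-255,0,-75,1],[-459,-255,0,-75,1],[-459,-255,0,-75,1],[-459,-255,0,-75,1],[-459,-255,0,-75,1],[-459,-255,0,-75,1],[-459,-255,0,-75,1],[-459,-255,0,-75,1],[-459,-255,0,-75,1],[-459,-255,0,-75,1],[-459,-255,0,-75,1],[-459,-255,85,-75,1],[-459,-255,85,-75,1],[-459,-255,85,-75,1],[-459,-255,85,-75,1]]]'; python3 go.py .437 -.2775 .008 80;  python3 - <<'E'
from bench import r; from h import *
c=r.camera("wrist"); save("w5.pkl",c)
cv2.imwrite("pics/w5.png",c["image"][:,:,::-1])
E
```

```text
time: 9.2
ee_pos: [0.4353, -0.2771, 0.0677]
eef_rot: [0.083, 0.997, 0.0, -0.001]
ft_force: [0.2, -0.4, 1.8]
width: 0.0874
grip_force: 0.0
shift [-1.8 -0.1 59.7] turn 0.5 now y-angle 80.5 q7 2.05 rows>= 2.0 t 9.2
```

View pics/w5.png

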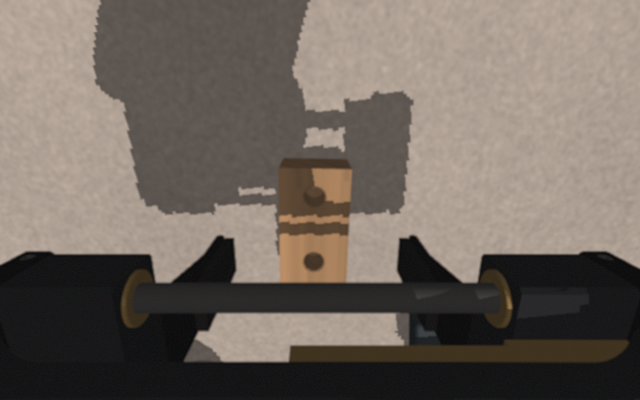

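The block is straight between the fingers (cols 280–350, near top edge at row 167).

```bash
python3 - <<'E'
from h import *; import pickle
c=pickle.load(open("w5.pkl","rb")); p=unproj(c,[(280,167),(351,167)],.034); m=(p[0]+p[1])/2; a=np.radians(-9.8); print(p,m+.04*np.array([np.cos(a),np.sin(a),0]))
print([int(v) for v in c["image"][150:180,315,0]])
E
python3 -m crank '[[[-1,0,60,0,1],[-1,0,60,0,1],[-1,0,60,0,1],[-1,0,60,0,1],[-1,0,60,0,-1],[-1,0,60,0,-1],[-1,0,60,0,-1],[-1,0,60,0,-1],[-1,0,60,0,-1],[-1,0,60,0,-1],[-1,0,60,0,-1]]]' 30;python3 go.py .645 .2025 .15 5.3
```

```text
[[ 0.39112393 -0.29290298  0.034     ]
 [ 0.39813593 -0.2510483   0.034     ]] [ 0.43404625 -0.27878402  0.034     ]
[94, 94, 95, 95, 96, 95, 95, 90, 82, 71, 65, 67, 70, 70, 69, 68, 68, 83, 123, 155, 165, 165, 164, 164, 165, 164, 165, 165, 164, 165]
time: 10.35
ee_pos: [0.436, -0.2782, 0.0075]
eef_rot: [0.083, 0.997, 0.0, -0.0]
ft_force: [-0.0, -0.7, 0.7]
width: 0.044
grip_force: 30.0
shift [-126.1  508.8 -142.5] turn 75.1 now y-angle 80.4 q7 2.12 rows>= 11.0 t 10.35
```

```bash
python3 -m crank '[[[0,0,-100,0,-1],[0,0,-140,0,-1],[0,0,-140,0,-1],[-127,509,-140,75,-1],[-127,509,-140,75,-1],[-127,509,-140,75,-1],[-127,509,-140,75,-1],[-127,509,-140,75,-1],[-127,509,-140,75,-1],[-127,509,-140,75,-1],[-127,509,-140,75,-1],[-127,509,-140,75,-1],[-127,509,-140,75,-1],[-127,509,-140,75,-1],[-127,509,-140,75,-1],[-127,509,-140,75,-1],[-127,509,-140,75,-1],[-127,509,-140,75,-1],[-127,509,-140,75,-1]]]'; python3 go.py .645 .2015 .043 5.3
```

```text
time: 12.25
ee_pos: [0.646, 0.2013, 0.148]
eef_rot: [0.674, 0.739, 0.0, 0.0]
ft_force: [-0.2, -0.4, 0.3]
width: 0.0437
grip_force: 30.0
shift [  0.3  -1.  105. ] turn 0.0 now y-angle 5.3 q7 -0.09 rows>= 3.0 t 12.25
```

```bash
python3 -m crank '[[[0,-1,50,0,-1],[0,-1,80,0,-1],[0,-1,95,0,-1],[0,-1,103,0,-1],[0,-1,106,0,-1],[0,-1,106,0,-1],[0,-1,106,0,-1],[0,-1,106,0,-1]]]';  python3 -m crank '[[[0,0,0,0,-0.2],[0,0,0,0,0.2],[0,0,0,0,0.2],[0,0,0,0,0.2],[0,0,-50,0,1],[0,0,-130,0,1],[0,0,-130,0,1],[0,0,-130,0,1]]]'; python3 go.py .442 .1 .075 86.5;  python3 - <<'E'
from bench import r; from h import *
c=r.camera("wrist"); save("w6.pkl",c)
cv2.imwrite("pics/w6.png",c["image"][:,:,::-1])
E
```

```text
time: 13.05
ee_pos: [0.6456, 0.2027, 0.0428]
eef_rot: [0.673, 0.74, 0.001, 0.0]
ft_force: [-0.1, 0.7, -0.9]
width: 0.0441
grip_force: 30.0
time: 13.85
ee_pos: [0.6474, 0.2028, 0.1772]
eef_rot: [0.673, 0.74, 0.004, 0.002]
ft_force: [0.7, 0.5, 0.1]
width: 0.0765
grip_force: 0.0
shift [ -83.2 -215.   100.3] turn -81.1 now y-angle 5.4 q7 -0.1 rows>= 10.0 t 13.85
```

View pics/w6.png

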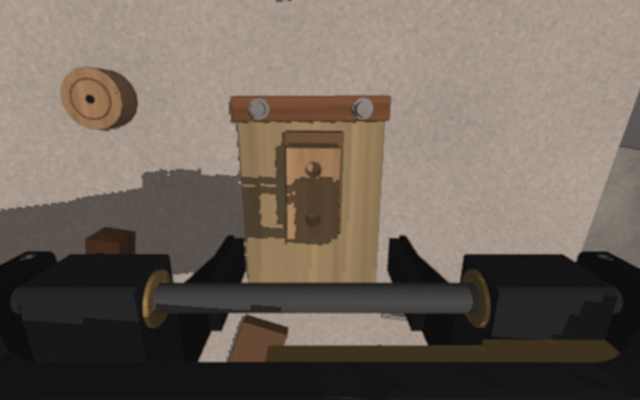

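The block sits on the board: top face about (285,147)–(342,240), with the board's far end at row 132.

```bash
python3 - <<'E'
from fit import *; import pickle
c=pickle.load(open("w6.pkl","rb"))
p=unproj(c,[(285,147),(342.5,147)],.068); b=unproj(c,[(283,131.5),(344.5,131.5)],.034); m=(p[0]+p[1])/2; n=(b[0]+b[1])/2
u=np.array([-np.sin(.092),np.cos(.092),0]); print("block",m-.04*u,"board",n-.05*u,np.linalg.norm(p[1]-p[0]),np.linalg.norm(b[1]-b[0]))
E
python3 -m crank '[[[-83,-215,0,-81,1],[-83,-215,0,-81,1],[-83,-215,0,-81,1],[-83,-215,0,-81,1],[-83,-215,0,-81,1],[-83,-215,0,-81,1],[-83,-215,0,-81,1],[-83,-215,0,-81,1],[-83,-215,0,-81,1],[-83,-215,0,-81,1],[-83,-215,0,-81,1],[-83,-215,100,-81,1],[-83,-215,100,-81,1],[-83,-215,100,-81,1],[-83,-215,100,-81,1]]]'; python3 go.py .442 .1 .008 86.5;  python3 - <<'E'
from bench import r; from h import *
c=r.camera("wrist"); save("w7.pkl",c)
cv2.imwrite("pics/w7.png",c["image"][:,:,::-1])
E
```

```text
block [0.64524082 0.20284244 0.068     ] board [0.64532982 0.20184769 0.034     ] 0.04677711380765706 0.055529848772118036
time: 15.4
ee_pos: [0.4383, 0.0991, 0.0718]
eef_rot: [0.032, 0.999, -0.001, -0.001]
ft_force: [-0.0, 0.6, 0.4]
width: 0.0867
grip_force: 0.0
shift [-3.7  1.2 63.8] turn -0.2 now y-angle 86.3 q7 1.24 rows>= 2.0 t 15.4
```

View pics/w7.png

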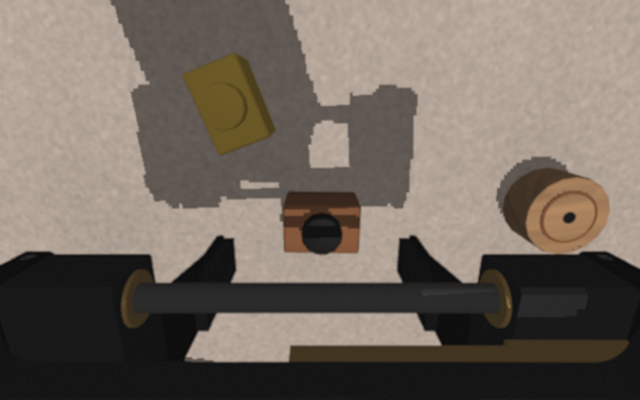

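The stop is square between the fingers (top face 285–359, rows 208–252), with the yellow lookalike clear of them at (228,105).

Run:
```python
from fit import *; import pickle
c=pickle.load(open("w7.pkl","rb"))
print(fit(c,rect(.017,.025,.034),[(358,252),(359.5,208),(284.5,208),(285,251)],(.44,.1,-.06)))
print([int(v) for v in c["image"][185:256,295,0]][::2])
```

```text
(array([ 0.43997076,  0.10138637, -0.07029699]), np.float64(3.0998335748579393))
[102, 100, 97, 75, 49, 55, 58, 58, 57, 57, 63, 67, 101, 133, 131, 113, 70, 71, 71, 70, 70, 105, 135, 134, 132, 134, 133, 133, 135, 133, 130, 129, 129, 128, 164, 172]
```

```bash
python3 -m crank '[[[-2,2,63,0,1],[-2,2,63,0,1],[-2,2,63,0,1],[-2,2,63,0,1],[-2,2,63,0,-1],[-2,2,63,0,-1],[-2,2,63,0,-1],[-2,2,63,0,-1],[-2,2,63,0,-1],[-2,2,63,0,-1],[-2,2,63,0,-1]]]' 30;python3 go.py .652 .1275 .15 5.3
```

```text
time: 16.55
ee_pos: [0.4409, 0.1015, 0.0086]
eef_rot: [0.031, 1.0, 0.0, -0.0]
ft_force: [-0.4, 1.1, 3.1]
width: 0.05
grip_force: 30.0
shift [-209.1   39.2 -141.4] turn 81.1 now y-angle 86.4 q7 1.31 rows>= 10.0 t 16.55
```

```bash
python3 -m crank '[[[0,0,-100,0,-1],[0,0,-140,0,-1],[0,0,-140,0,-1],[-209,39,-140,81,-1],[-209,39,-140,81,-1],[-209,39,-140,81,-1],[-209,39,-140,81,-1],[-209,39,-140,81,-1],[-209,39,-140,81,-1],[-209,39,-140,81,-1],[-209,39,-140,81,-1],[-209,39,-140,81,-1],[-209,39,-140,81,-1],[-209,39,-140,81,-1],[-209,39,-140,81,-1],[-209,39,-140,81,-1],[-209,39,-140,81,-1]]]'; python3 go.py .652 .1278 .0275 5.3;  python3 - <<'E'
from bench import r; from h import *
c=r.camera("wrist"); save("w8.pkl",c)
cv2.imwrite("pics/w8.png",c["image"][:,:,::-1])
E
```

```text
time: 18.25
ee_pos: [0.6519, 0.1272, 0.1485]
eef_rot: [0.672, 0.74, 0.0, -0.0]
ft_force: [-0.3, -0.8, -0.8]
width: 0.0499
grip_force: 30.0
shift [  0.5   0.2 121. ] turn 0.2 now y-angle 5.5 q7 0.12 rows>= 3.0 t 18.25
```

View pics/w8.png

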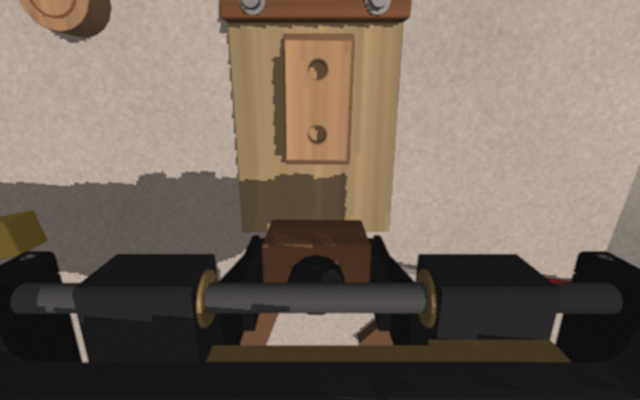

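The block covers the board (285–352, rows 37–160), and the held stop is square at 263–370 below it. I will lower the stop and release it.

```bash
python3 -m crank '[[[0,0,50,0,-1],[0,0,90,0,-1],[0,0,110,0,-1],[0,0,118,0,-1],[0,0,121,0,-1],[0,0,121,0,-1],[0,0,121,0,-1],[0,0,121,0,-1]]]';  python3 -m crank '[[[0,0,0,0,-0.1],[0,0,0,0,0.3],[0,0,0,0,0.3],[0,0,0,0,0.3],[0,0,-50,0,1],[0,0,-130,0,1],[0,0,-130,0,1],[0,0,-130,0,1]]]'; python3 go.py .442 .26 .075 70
```

```text
time: 19.1
ee_pos: [0.6526, 0.1274, 0.0288]
eef_rot: [0.673, 0.74, 0.001, 0.0]
ft_force: [-0.2, 0.3, -0.3]
width: 0.0496
grip_force: 30.0
time: 19.9
ee_pos: [0.6543, 0.1272, 0.1628]
eef_rot: [0.673, 0.74, 0.003, 0.002]
ft_force: [0.4, -0.5, 0.4]
width: 0.0808
grip_force: 0.0
shift [ 152.1 -199.5   86.5] turn -64.6 now y-angle 5.4 q7 0.11 rows>= 8.0 t 19.9
```

```bash
python3 - <<'E'
from h import *; import pickle
for n,p in (("w7",(569,217)),("w6",(90,99)),("w4",(74,100)),("w3",(73,42))): print(unproj(pickle.load(open(n+".pkl","rb")),p,.03))
E
python3 -m crank '[[[152,-199,0,-65,1],[152,-199,0,-65,1],[152,-199,0,-65,1],[152,-199,0,-65,1],[152,-199,0,-65,1],[152,-199,0,-65,1],[152,-199,0,-65,1],[152,-199,0,-65,1],[152,-199,0,-65,1],[152,-199,0,-65,1],[152,-199,86,-65,1],[152,-199,86,-65,1],[152,-199,86,-65,1]]]'; python3 go.py .441 .26 .008 70;  python3 - <<'E'
from bench import r; from h import *
c=r.camera("wrist"); save("w9.pkl",c)
cv2.imwrite("pics/w9.png",c["image"][:,:,::-1])
c=r.camera("side"); save("s9.pkl",c)
E
```

```text
[[0.44231651 0.26183937 0.03      ]]
[[0.441293   0.26084263 0.03      ]]
[[0.44080537 0.26068821 0.03      ]]
[[0.44052138 0.26064392 0.03      ]]
time: 21.2
ee_pos: [0.4368, 0.2577, 0.0676]
eef_rot: [0.171, 0.985, -0.003, -0.002]
ft_force: [-0.5, 0.0, 0.8]
width: 0.0869
grip_force: 0.0
shift [-3.4  4.  59.5] turn 0.3 now y-angle 70.3 q7 0.76 rows>= 2.0 t 21.2
```

View pics/w9.png

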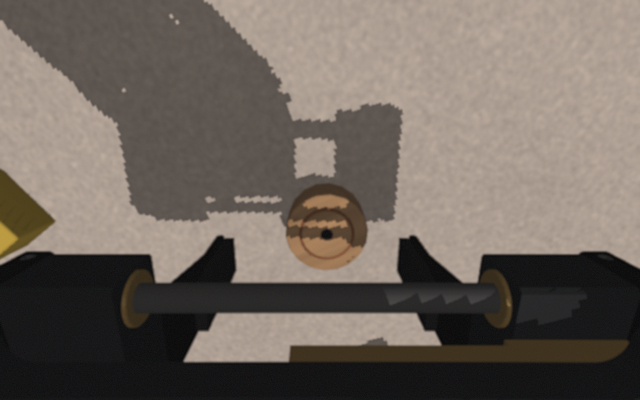

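The wheel (spot at (326,233)) sits between the fingers, about 4 mm to the right. I will correct, grip and lift it over the vise.

```bash
python3 -m crank '[[[-3,4,59,0,1],[-3,4,59,0,1],[-3,4,59,0,1],[-3,4,59,0,1],[-3,4,59,0,-1],[-3,4,59,0,-1],[-3,4,59,0,-1],[-3,4,59,0,-1],[-3,4,59,0,-1],[-3,4,59,0,-1],[-3,4,59,0,-1],[-3,4,-90,0,-1],[-3,4,-90,0,-1],[-3,4,-90,0,-1],[-3,4,-90,0,-1]]]' 25; python3 go.py .66 -.175 .18 82.6
```

```text
time: 22.8
ee_pos: [0.4465, 0.2641, 0.1676]
eef_rot: [0.17, 0.985, 0.004, 0.003]
ft_force: [0.3, -0.2, -1.5]
width: 0.0533
grip_force: 25.0
shift [-348.5 -341.9  -14. ] turn -12.2 now y-angle 70.4 q7 0.69 rows>= 10.0 t 22.8
```

```bash
python3 go.py .71 -.175 .2 82.6; python3 -m crank '[[[-387,-325,-33,-12,-1],[-387,-325,-33,-12,-1],[-387,-325,-33,-12,-1],[-387,-325,-33,-12,-1],[-387,-325,-33,-12,-1],[-387,-325,-33,-12,-1],[-387,-325,-33,-12,-1],[-387,-325,-33,-12,-1],[-387,-325,-33,-12,-1],[-387,-325,-33,-12,-1],[-387,-325,-33,-12,-1],[-387,-325,-33,-12,-1],[-387,-325,-33,-12,-1],[-387,-325,-33,-12,-1],[-387,-325,-33,-12,-1]]]'; python3 go.py .627 -.173 .1 82.6;  python3 - <<'E'
from bench import r; from h import *
c=r.camera("wrist"); save("w10.pkl",c)
cv2.imwrite("pics/w10.png",c["image"][:,:,::-1])
E
```

```text
shift [-395.7 -325.   -33.7] turn -12.2 now y-angle 70.4 q7 0.69 rows>= 11.0 t 22.8
time: 24.3
ee_pos: [0.6994, -0.1713, 0.1947]
eef_rot: [0.065, 0.998, 0.001, 0.0]
ft_force: [-0.5, -0.6, 0.4]
width: 0.0533
grip_force: 25.0
shift [ 71.6 -11.2  94.7] turn -0.0 now y-angle 82.6 q7 1.89 rows>= 3.0 t 24.3
```

View pics/w10.png

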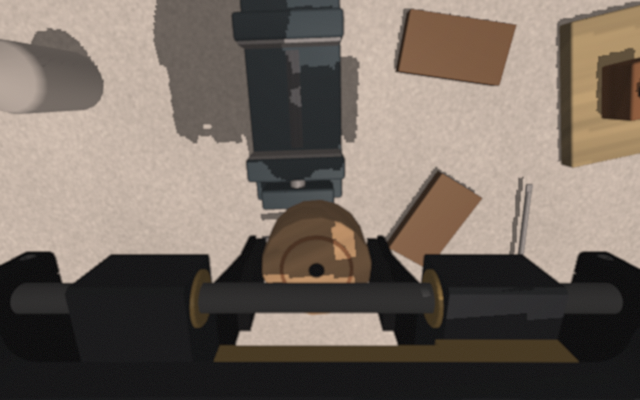

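The vise's −x jaw has its inner edge near row 40 and the +x jaw's is near row 152. The bed lies between, cols ≈250–342. Pixel profiles will give the exact edges.

Run:
```python
from h import *; import pickle
c=pickle.load(open("w10.pkl","rb")); g=c["image"].sum(2).astype(int)//3
for col in (255,270,285,310,325,338): print(col,"top",g[28:54,col],"bot",g[142:186,col])
for row in (20,30,70,100,130,160,170): print(row,"L",g[row,228:262],"R",g[row,330:352])
```

```text
255 top [42 43 42 42 43 44 43 43 42 40 37 43 59 72 76 71 61 52 51 50 48 45 45 45
 43 45] bot [ 39  41  40  40  41  40  41  39  43  49  57  57  57  60  66  70  66  53
  41  45  58  72  75  75  75  76  76  76  75  73  75  75  75  75  75  75
  75  73  70  84 118 146 158 167]
270 top [45 43 44 43 44 43 44 42 42 40 39 52 67 78 77 67 56 52 53 50 47 45 44 43
 44 44] bot [41 41 43 42 41 40 42 43 48 53 59 59 59 63 69 71 63 48 40 41 42 41 41 42
 39 40 44 53 63 64 66 69 74 77 77 77 77 74 69 59 42 33 31 30]
285 top [ 44  47  56  60  56  50  49  49  45  44  71 110 133 134 115  89  70  69
  70  74  76  76  72  67  66  65] bot [41 42 44 42 42 42 40 43 50 58 60 58 62 67 71 66 53 42 39 40 42 41 41 40
 40 42 41 40 40 40 41 39 41 39 40 40 40 46 52 45 37 31 32 33]
310 top [ 79  80  80  80  81  80  79  74  69  81 116 140 144 126  98  74  68  68
  72  77  77  78  77  78  78  77] bot [43 41 41 41 43 41 43 50 56 60 59 61 66 72 69 58 44 40 42 41 41 41 41 41
 40 41 39 41 39 39 41 41 44 53 58 67 73 67 52 40 33 32 32 32]
325 top [ 80  81  80  82  82  80  77  70  71  94 127 143 136 110  80  68  70  72
  75  79  
[... 1345 characters left out ...]
5  95  97  96  96  95  96  97 100 100 100  98  98 100  98  98  96
  97  97  98  97  87  69  48  41  41  42  42  42  42  41  42  42] R [ 44  43  42  43  43  43  43  43  42  42  46  65  86  97 101 100  99  99
 100 100  99 100]
160 L [179 181 183 183 180 180 182 183 182 183 185 189 187 186 184 182 177 156
 117  72  46  41  45  44  44  43  41  41  42  43  46  45  45  45] R [ 42  42  41  40  42  42  40  40  41  42  42  40  40  45  85 137 172 181
 181 180 181 181]
170 L [185 185 186 187 187 186 184 183 183 184 185 186 185 185 184 185 184 173
 139  92  67  72  74  74  74  74  75  75  76  75  76  75  74  76] R [ 84  84  78  68  66  66  65  65  66  68  76  84  81  74  92 140 176 186
 186 184 184 182]
```

Run:
```python
from h import *; import pickle
c=pickle.load(open("w10.pkl","rb")); print(c["eye"])
top=unproj(c,[(255,39.3),(310,37.3),(338,36),(255,158.8),(310,157),(338,156)],.062)
foot=unproj(c,[(255,45),(310,42.5),(338,41.3),(255,151),(310,149.3),(325,148.5)],.022)
side=unproj(c,[(246,70),(341,70),(251.5,130),(341.3,130)],.022)
ends=unproj(c,[(232.7,30),(343.5,30),(246.3,160),(344,160)],.062)
for n in ("top","foot","side","ends"): print(n,eval(n).round(4))
for p in (top,foot): a=p[2]-p[0]; b=p[5]-p[3]; print("yaw from jaws",np.arctan2(-a[0],a[1]),np.arctan2(-b[0],b[1]))
print("wheel bias: spot",unproj(c,(316.5,270),.1947-.008+.03))
```

```text
[ 0.61817697 -0.1619449   0.35703074]
top [[ 0.5689 -0.2051  0.062 ]
 [ 0.5732 -0.1609  0.062 ]
 [ 0.5752 -0.1385  0.062 ]
 [ 0.6646 -0.223   0.062 ]
 [ 0.6694 -0.1741  0.062 ]
 [ 0.6717 -0.1492  0.062 ]]
foot [[ 0.5669 -0.2118  0.022 ]
 [ 0.5714 -0.1614  0.022 ]
 [ 0.5737 -0.1358  0.022 ]
 [ 0.6631 -0.2298  0.022 ]
 [ 0.6686 -0.1747  0.022 ]
 [ 0.6697 -0.1596  0.022 ]]
side [[ 0.587  -0.2241  0.022 ]
 [ 0.5985 -0.1357  0.022 ]
 [ 0.6421 -0.2294  0.022 ]
 [ 0.6537 -0.1414  0.022 ]]
ends [[ 0.5599 -0.2215  0.062 ]
 [ 0.5714 -0.1336  0.062 ]
 [ 0.6646 -0.2309  0.062 ]
 [ 0.676  -0.1443  0.062 ]]
yaw from jaws -0.09406426718284314 -0.09647182238687141
yaw from jaws -0.08952038687845176 -0.0946815647282418
wheel bias: spot [[ 0.69608028 -0.17195269  0.2167    ]]
```

```bash
python3 - <<'E'
from h import *; import pickle
a=-.105; q=lambda x,y,z:(.6195+np.cos(a)*x-np.sin(a)*y,-.1825+np.sin(a)*x+np.cos(a)*y,z)
P=[q(-.046,-.045,.062),q(-.046,.045,.062),q(.046,-.045,.062),q(.046,.045,.062),q(-.046,.045,.022),q(.046,.045,.022)]
print("crop scene px",((proj(pickle.load(open("scene.pkl","rb")),P)-[200,115]+.33)*3).round(0).tolist())
E
python3 go.py .6225 -.1815 .1 84
```

```text
crop scene px [[102.0, 173.0], [194.0, 213.0], [41.0, 257.0], [136.0, 300.0], [200.0, 238.0], [144.0, 323.0]]
shift [ 75.  -19.9  94.7] turn -1.5 now y-angle 82.5 q7 1.89 rows>= 3.0 t 24.35
```

```bash
python3 -m crank '[[[73,-20,30,-2,-1],[73,-20,95,-2,-1],[73,-20,95,-2,-1],[73,-20,95,-2,-1],[73,-20,95,-2,-1],[73,-20,95,-2,-1]]]'; python3 go.py .6245 -.181 .0315 84
```

```text
time: 24.95
ee_pos: [0.6263, -0.1834, 0.1018]
eef_rot: [0.048, 0.999, -0.0, 0.002]
ft_force: [0.5, 0.4, 0.2]
width: 0.0532
grip_force: 25.0
shift [ 2.3  2.2 70.3] turn 0.5 now y-angle 84.5 q7 1.99 rows>= 2.0 t 24.95
```

```bash
python3 -m crank '[[[1,1,30,0,-1],[1,1,50,0,-1],[1,1,60,0,-1],[1,1,66,0,-1],[1,1,69,0,-1],[1,1,69,0,-1],[1,1,69,0,-1]]]'; python3 -m crank '[[[0,0,0,0,0],[0,0,0,0,0.5],[0,0,0,0,0.5],[0,0,0,0,0.5],[0,0,-50,0,0.5],[-60,0,-130,0,1],[-60,0,-130,0,1],[-60,0,-130,0,1],[-60,0,-130,0,1],[-60,0,-130,0,1]]]';  python3 - <<'E'
from bench import r; from h import *
c=r.camera("wrist"); save("w11.pkl",c); s=r.camera("scene"); save("s11.pkl",s)
a=c["image"][:300,:,::-1]; b=cv2.resize(s["image"][115:305,200:480,::-1],None,fx=2.28,fy=2.28,interpolation=cv2.INTER_CUBIC)[:300,:640]
b=cv2.resize(s["image"][145:276,200:480,::-1],(640,300),interpolation=cv2.INTER_CUBIC)
cv2.imwrite("pics/f.png",np.vstack([a,b]))
E
```

```text
time: 25.65
ee_pos: [0.6247, -0.1825, 0.0338]
eef_rot: [0.049, 0.999, 0.001, 0.001]
ft_force: [-7.9, 5.0, 17.3]
width: 0.0531
grip_force: 25.0
time: 26.65
ee_pos: [0.6822, -0.1883, 0.1593]
eef_rot: [0.049, 0.999, 0.0, -0.001]
ft_force: [-0.1, 0.2, -1.7]
width: 0.0863
grip_force: 0.0
```

View pics/f.png

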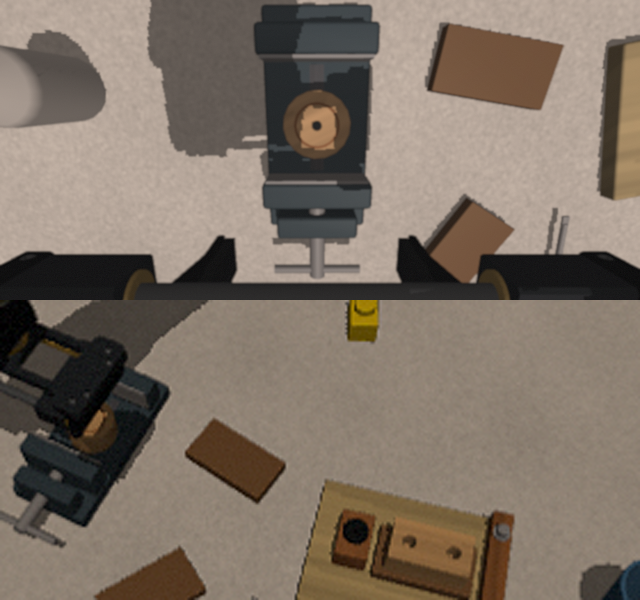

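The wheel is flat between the jaws, its spot at (317,126) with the bed spanning cols 265–371 and the jaw edges near rows 56 and 178. In the lower half, the stop, board and block stand in line on the jig with small gaps at both ends. A numerical check follows.

Run:
```python
from h import *; import pickle
c=pickle.load(open("w11.pkl","rb")); g=c["image"].sum(2).astype(int)//3
for col in (290,317,345): print(col,g[44:66,col],g[168:194,col])
for row in (80,150): print(row,g[row,255:275],g[row,362:380])
print("wheel",unproj(c,(317,126),.052))
j=unproj(c,[(317,53),(317,182)],.062); f=unproj(c,[(317,58),(317,174)],.022); s=unproj(c,[(264.5,80),(370,80),(267,150),(369,150)],.022)
print("jaw mid",j.mean(0),f.mean(0),"bed mid",s.mean(0),(s[0]+s[1])/2,(s[2]+s[3])/2, j,f)
d=pickle.load(open("s11.pkl","rb")); X=lambda x,y:(x*280/640+200,(y-300)*131/300+145)
st=unproj(d,[X(341,511),X(376,518),X(368,568),X(333,558)],.052); bl=unproj(d,[X(396,518),X(477,536),X(470,586),X(387,570)],.068)
print("stop",st.mean(0),"block",bl.mean(0));
```

```text
290 [41 40 40 39 40 39 39 35 34 41 57 71 72 67 57 49 48 45 42 40 41 42] [ 38  41  37  38  39  46  53  55  53  54  54  59  82 112 127 119  89  61
  59  68  73  73  73  72  73  72]
317 [ 73  73  73  73  73  71  70  67  62  79 109 131 132 118  92  69  64  66
  69  72  75  77] [ 41  39  39  39  43  47  54  54  54  54  54  55  73 107 131 123  91  63
  60  70  75  77  76  75  76  73]
345 [ 73  75  74  74  74  74  71  65  62  79 111 131 134 119  92  70  63  67
  70  71  72  71] [38 40 38 39 41 48 52 55 53 54 55 55 58 65 68 62 50 39 35 36 37 44 60 74
 78 78]
80 [91 90 90 90 90 92 92 90 79 62 44 37 39 41 42 42 41 41 41 41] [ 40  40  41  41  40  41  48  69  86 102 133 162 170 170 169 169 170 173]
150 [173 172 174 173 171 170 169 166 157 146 137 122  92  57  44  44  46  49
  58  66] [ 39  38  39  62 100 127 139 154 168 173 173 172 173 175 175 175 175 176]
wheel [[ 0.62348485 -0.18307161  0.052     ]]
jaw mid [ 0.61900923 -0.18265347  0.062     ] [ 0.61991222 -0.18266246  0.022     ] bed mid [ 0.61756727 -0.18187888  0.022     ] [ 0.58799236 -0.17932906  0.022     ] [ 0.64714218 -0.18442869  0.022     ] [[ 0.57152519 -0.17800511  0.062     ]
 [ 0.66649327 -0.18730183  0.062     ]] [[ 0.57079476 -0.17785421  0.022     ]
 [ 0.66902968 -0.18747071  0.022     ]]
stop [0.65827702 0.12867489 0.052     ] block [0.65243262 0.20430254 0.068     ]
```

```bash
python3 -m crank '[[[0,0,0,0,1],[0,0,0,0,1],[0,0,0,0,1]]]' && python3 -c "from bench import r; print(r.close_job())"
```

```text
time: 27.05
ee_pos: [0.683, -0.1882, 0.1603]
eef_rot: [0.049, 0.999, 0.0, -0.0]
ft_force: [1.1, -0.2, 1.1]
width: 0.0871
grip_force: 0.0
the job is handed in; nothing more can be done
None
```

I handed the job in at 27 s; by my camera measurements everything is in tolerance (fence gap about 7 mm, stop gap about 9 mm, wheel about 4 mm off the vise middle), the glue bottle and cup were not touched, and no verdict came back.

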